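# Snap the dipping weight onto the stand's eye

### The arm

A 6-joint arm with a two-finger parallel gripper is mounted at the origin on a cart in front of the work surface, level with it; the furniture and walls round the work are solid. World frame = base frame: x ahead of the robot, y to its left, z up, the work surface at z = 0. Lengths are in m, angles in rad, forces in N, time in s.
With the tool pointing down it reaches from about 0.275 to 0.825 m from the base axis. Payload 5.2 kg.
Tool frame: the origin (TCP) lies midway between the tips of the shut fingers; the grasp point (between the pads) lies 19 mm behind it; z points along the fingers, y is the line along which they close (so a half turn about z gives the same grasp; the last joint's range is limited). The gripper opens to 93 mm and grips with 3 to 60 N. Pads are 15 mm wide; open, the fingers measure 128 mm over their backs; the gripper's body (75 mm by 188 mm) begins 65 mm behind the grasp point.
Start: joints at [1.055, 0.259, 1.535, -0, 1.348, -0.203], TCP at [0.169, 0.523, 0.219] pointing down, gripper open.
Joint ranges: [-3.14, 3.14], [-0.91, 2.08], [0.19, 2.58], [-1.22, 4.36], [0.22, 2.71], [-3.12, 3.12]. Speed limits (rad/s): [2.57, 2.57, 3.14, 3.14, 3.14, 3.14].

### API

Orientations are given as a 3x3 rotation matrix whose columns are the frame's x, y, z axes.
In Python, from rig import robot, viewer, close_job gives the robot as it stands.
- The arm moves only by the shell command python3 -m handwheel 'ROWS' [OPENING] [FORCE]. ROWS is JSON, one flat list of numbers, 6 for each row, row after row: the shift along the tool's x, y, z normalised to -1 to 1, where 1 is 60 cm, then the turn, a rotation vector about the tool's x, y, z normalised to -1 to 1, where 1 is 120 degrees. In form: [dx, dy, dz, rx, ry, rz, dx, dy, dz, rx, ry, rz, ...]. A call has 1 to 12 rows; each row is the pose to reach, as a shift and turn from the pose commanded when the call began, along the tool's axes at that moment; what a row does not reach only later rows make up. A row lasts 1/10 s, in which the tool goes at most 50 mm and 8.59 degrees, less where a joint would pass 70% of its speed; a pose out of reach is approached as far as the arm can. A call with a number of a shift or a turn outside -1 to 1 is refused whole. A call with a gripper value outside its range is refused whole. OPENING is the opening, from -1 (shut) to 1 (fully open), set as the call begins (- or left out, the last holds). The fingers move at their own pace and stop on an object; FORCE is the grip in N (left out, the last holds). Time passes only in rows, so rows that repeat a pose let the fingers close. It gives the time, the measured TCP pose, the force, the opening and the grip force at its end, in the units of the state.
- robot.get_state(): the state, without advancing time (a new reading comes with each control period).
- viewer.camera(name): name is "scene" or "side" or "wrist"; returns a dict with "pixels" (480x640x3 uint8, red, green, blue), "camera_matrix" (3x3 intrinsics, pixels), "k1" (the pictures are not rectified: a ray, as slopes to the right and down, at radius r is drawn at 1 + k1 r^2 times it, then the intrinsics apply), "cam_to_world" (4x4, takes a point from camera to world coordinates). Camera axes: x right, y down, z forward; pixel columns grow to the right and rows downward; lengths in m; the calibration is good to about 2 mm. A picture is of the moment at which its call begins. There is no depth.
- close_job(): hands the job in; it is judged then, once.
The state is a dict: "t": time; "joint_pos": joint angles; "joint_vel": joint speeds; "joint_efforts": joint torques, N m; "ee_pos": TCP position; "ee_rot": TCP orientation; "ft_force": force on the tool from outside, world axes, zero at the start; "moment": the same for the moment, N m; "finger_gap": finger opening in m; "gripper_force": force on a finger pad.
Only numpy, scipy, OpenCV 4.12 (cv2) and the standard library are available. Lean on these libraries where they do the work, as an engineer would, in place of code of your own. Each camera call takes 0.05 s, during which the arm holds its last target. There are 200 camera calls.

### The job

Pick up the brass dipping weight by the flat tab above its snap hook, press the hook's sprung gate against the front bar of the stand's eye so that the bar goes in and the gate snaps shut behind it, and let the weight hang there upright and still. Press gently - the eye's height was set by hand, so feel for it - and leave the other things on the table where they are.

Things in the scene. Friction and masses are not known exactly. Their poses are not given: they have to be found in the camera images.
- hook_mid (a point): Loose dipping weight with snap hook, standing upright on a brass foot (44 mm diameter, 25 mm high); 152 mm tall, 0.24-0.4 kg. This point: half-way up, 76 mm above the flat underside, on the centre line. z up, x towards the gate side, y across the flat hook (frame, gate and tab 12 mm thick). Frame x -26 to +20 mm, 34-112 mm above the underside.
- hook_tab (a point): Middle of the flat grip tab on top of the hook: 26 mm (x) by 12 mm (y) by 40 mm high, 112-152 mm above the underside; this point at 132 mm on the centre line. Axes as hook_mid.
- hook_seat (a point): Where the bar's centre lies when hung: 98 mm above the underside on the centre line, below the roof, a shallow inverted V whose underside is highest (102 mm) here, 97 mm at x = +-14. Nose hangs down in front, x +10.5 to +18.5 mm, tip at 86 mm; spine behind, x -26 to -18 mm; bottom bar 34-43 mm high.
- hook_throat (a point): Where the bar's centre must come in, 77 mm above the underside on the centre line: with the hook held so that the bar's centre passes 73-80 mm up (higher hits the nose, lower the gate meets its stop), move the hook on until the bar is within 5 mm of this point, then lower the hook 21 mm: the bar passes the gate's tip and the gate snaps back below it.
- hook: The same dipping weight; origin at the centre of its flat underside, 76 mm below hook_mid, same axes.
- gate (a joint): The hook's sprung gate, a 6 mm thick bar below the nose, hinged at x = +14.5 mm, 46 mm above the underside, tip at 85 mm. Rad; 0 shut, grows as pressed inwards (tip towards the spine), stop at 0.70. Near the tip it takes about 1 N to start and 3 N when open; shuts by itself.
- stand: Steel dipping stand, fixed. Origin on the table below the middle of the front bar of its level D-shaped eye (8 mm round bar, 48 mm clear along y); x from that bar to the post (222 mm tall, 85 mm behind): bring the hook in this way, gate foremost. The bar's centre is clamped 140 to 196 mm above the table: NOT measured, fixed; flexes 1 mm per 6 N. Base 12 mm thick, x 30-150 mm. Over 18 N bends it.
- bottle: Dropper bottle, 36 mm wide, 105 mm tall, standing loose (bystander); origin under it.
- stamp: Hand stamp with a turned wooden handle, 28 mm wide, 82 mm tall, standing loose (bystander); origin under it.
- shell: Shell-shaped candle 50x76x44 mm, loose (bystander); origin under it.
- pillar: Ribbed round pillar candle 77x66x109 mm, loose (bystander); origin under it.
- spool: Wick spool 52 mm wide, 36 mm tall, loose (bystander); origin under it.

How it is judged:
On the way, in this order (a step that is already met when the one before it is completed fails the run):
1. the dipping weight is lifted off the table (height (world z) of hook above 0.03 m), for 0.2 s.
2. the gate is pressed open against the stand's eye (value of joint gate above 0.35 rad and contact force between hook and stand above 0.5 N), for 0.1 s.
At the end, for the whole second after the job is handed in: The dipping weight hangs from the front bar of the stand's eye, clear of the table (underside above 30 mm), its middle within 14 mm of the bar along the stand's x and 24 mm along y, upright within 0.2 rad, gate shut (under 0.1 rad), at rest (under 0.05 m/s), let go (value of joint gate below 0.1 rad and contact force between hook and stand above 1 N and height (world z) of hook above 0.03 m and angle between hook's own z axis and vertical below 0.2 rad and x of hook_mid in the frame of stand between -0.014 and 0.014 m and y of hook_mid in the frame of stand between -0.024 and 0.024 m and linear speed of hook below 0.05 m/s); the robot touches nothing.
It fails at once if the hook was pressed on the stand with more than 18 N (contact force between hook and stand above 18 N).
It fails at once if a bystander was moved more than 25 mm (distance of any of bottle, stamp, shell, pillar, spool from where it was at the start of the episode above 0.025 m).
It fails at once if a bystander was knocked over (angle between any of bottle, stamp, pillar's own z axis and vertical above 0.6 rad).
It also fails if it takes over 58 s, if anything falls off the work surface, if the arm or the gripper's body presses on something with over 40 N, if the wrist force passes 120 N, or if a joint passes its speed limit or range.

## Working session

There is one attempt and no reset: what is moved stays moved. The work goes in short steps, Python scripts to look and compute and a shell command to move; the robot and the scene stay as the last step left them, time stands still between calls to the robot, and variables do not carry over. Pictures are saved under pics/ and viewed, at most 10 in all, crops included, and the job is handed in when it is done.

```bash
mkdir -p pics; ls; cat > h.py <<'E'
import numpy as np, cv2, pickle
from rig import robot, viewer, close_job
def snap(n,f):
    c=viewer.camera(n); cv2.imwrite(f'pics/{f}.png',c['pixels'][:,:,::-1]); pickle.dump(c,open(f'pics/{f}.pkl','wb')); return c
def load(f): return pickle.load(open(f'pics/{f}.pkl','rb'))
def ray(c,u,v):
    K=np.array(c['camera_matrix']); M=np.array(c['cam_to_world'])
    d=np.array([(u-K[0,2])/K[0,0],(v-K[1,2])/K[1,1]]); s=d.copy()
    for _ in range(30): s=d/(1+c['k1']*(s@s))
    return M[:3,3], M[:3,:3]@np.array([s[0],s[1],1])
def onz(c,u,v,z):
    o,d=ray(c,u,v); return o+d*(z-o[2])/d[2]
def proj(c,P):
    K=np.array(c['camera_matrix']); M=np.array(c['cam_to_world'])
    p=M[:3,:3].T@(np.array(P)-M[:3,3]); s=p[:2]/p[2]; s=s*(1+c['k1']*(s@s)); return K[0,0]*s[0]+K[0,2],K[1,1]*s[1]+K[1,2]
def tri(*obs):
    A=np.zeros((3,3));b=np.zeros(3)
    for c,u,v in obs:
        o,d=ray(c,u,v); d=d/np.linalg.norm(d); P=np.eye(3)-np.outer(d,d); A+=P;b+=P@o
    x=np.linalg.solve(A,b); return x,[np.round(np.subtract(proj(c,x),(u,v)),1) for c,u,v in obs]
E
python3 - <<'E'
from h import *
for n in ('scene','side','wrist'):
    c=snap(n,n+'0'); print(n,np.round(c['cam_to_world'],3).tolist(),c['k1'],np.round(c['camera_matrix'],1).tolist())
s=robot.get_state(); print(s['t'],s['ee_pos'],np.round(s['ee_rot'],3).tolist(),s['finger_gap'])
E
```

```text
pics
scene [[0.812, -0.256, 0.524, 0.076], [-0.583, -0.381, 0.718, -0.621], [0.015, -0.889, -0.459, 0.492], [0.0, 0.0, 0.0, 1.0]] -0.10676388932086273 [[472.8, 0.0, 322.2], [0.0, 472.8, 242.6], [0.0, 0.0, 1.0]]
side [[0.969, -0.166, 0.18, 0.321], [-0.245, -0.623, 0.743, -0.838], [-0.011, -0.764, -0.645, 0.86], [0.0, 0.0, 0.0, 1.0]] -0.04297749110815244 [[549.5, 0.0, 321.6], [0.0, 549.5, 234.9], [0.0, 0.0, 1.0]]
wrist [[0.307, 0.919, 0.246, 0.1], [0.952, -0.296, -0.081, 0.546], [-0.002, 0.259, -0.966, 0.384], [0.0, 0.0, 0.0, 1.0]] -0.053301650608040416 [[349.1, 0.0, 321.5], [0.0, 349.1, 240.2], [0.0, 0.0, 1.0]]
0.15 [0.16902264 0.52297732 0.21803705] [[-0.951, 0.308, -0.001], [0.308, 0.951, -0.001], [0.0, -0.001, -1.0]] 0.09283549080811604
```

View pics/scene0.png

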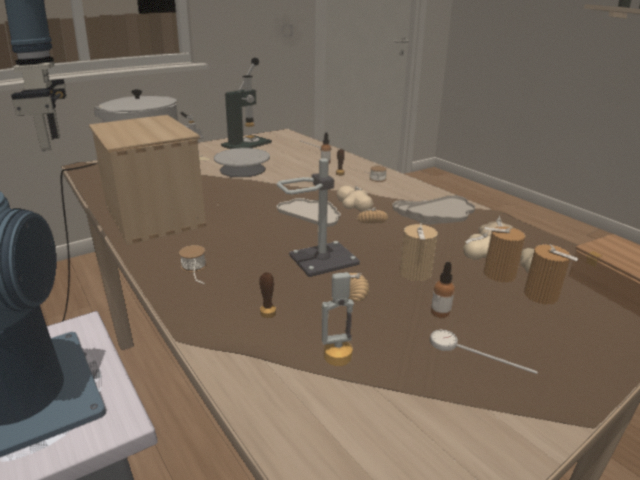

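View pics/side0.png

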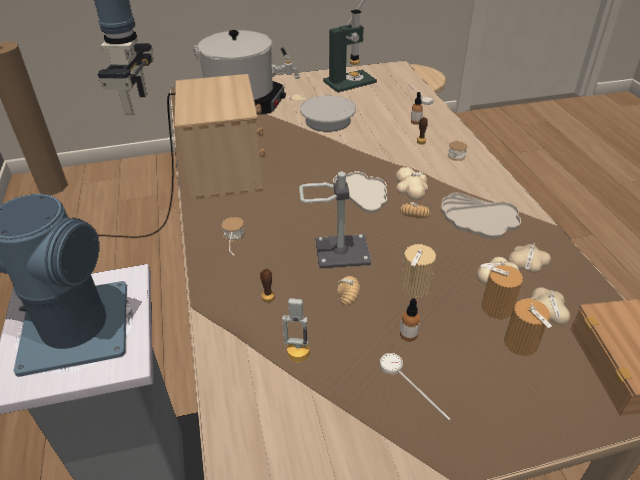

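Both views show the weight (scene ≈ (339,315), side ≈ (297,328)) and the stand (scene eye ≈ (300,184), side ≈ (318,192)). The eye points left, towards −x. I'll enlarge both.

```bash
python3 - <<'E'
from h import *
def cr(f,x,y,w,h,k): 
    return cv2.resize(cv2.imread(f'pics/{f}.png')[y:y+h,x:x+w],None,fx=k,fy=k,interpolation=cv2.INTER_CUBIC)
a=np.hstack([cr('scene0',300,262,80,100,5),cr('side0',260,287,80,100,5)]); cv2.imwrite('pics/hk.png',a)
a=np.hstack([cr('scene0',265,150,100,130,4),cr('side0',285,150,100,130,4)]); cv2.imwrite('pics/st.png',a)
E
```

```text
(no output)
```

View pics/hk.png

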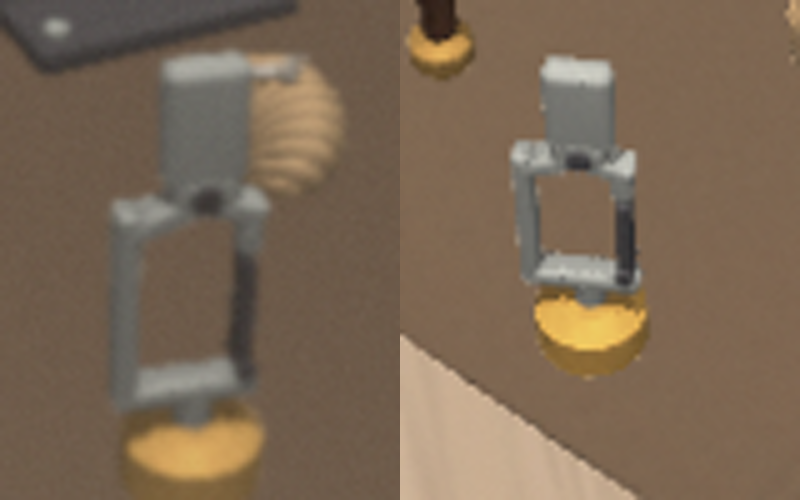

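View pics/st.png

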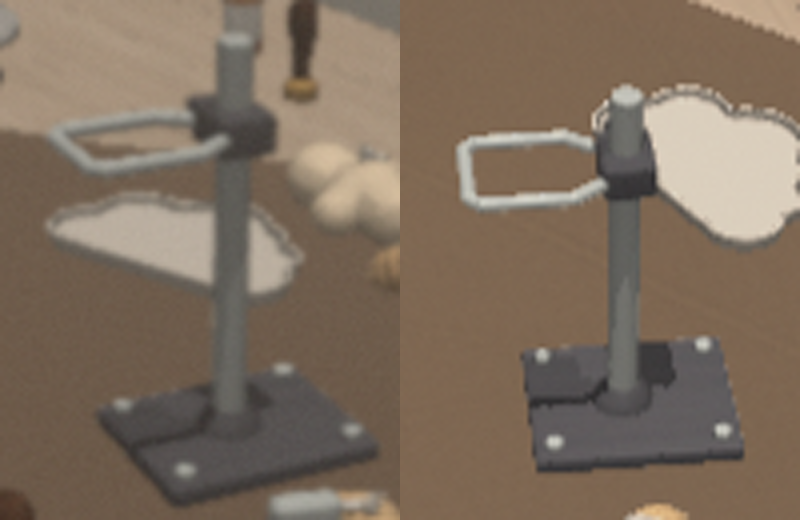

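The weight's gate (dark bar) is on the right, the spine on the left. The eye's front-bar corners are at scene (289,192)/(279,182) and side (302.5,201)/(301,187).

```bash
python3 - <<'E'
from h import *
a,b=load('scene0'),load('side0')
S=lambda x,y:(a,300+x/5,262+y/5); D=lambda x,y:(b,260+(x-400)/5,287+y/5)
s=lambda x,y:(a,265+x/4,150+y/4); d=lambda x,y:(b,285+(x-400)/4,150+y/4)
def p(n,*o): x,r=tri(*o); print(n,np.round(x,4),r)
p('tabtop',S(205,66),D(577,68)); p('foottop',S(193,430),D(591,313))
print(onz(*S(205,66),.152),onz(*D(577,68),.152)); print(onz(*S(193,430),.025),onz(*D(591,313),.025))
for n,l,r,z in(('front top edge',(S(165,78),S(247,75)),(D(547,77),D(613,77)),.152),):
  for q in(l,r):
    P,Q=[onz(*t,z) for t in q]; v=Q-P; print(n,P,Q,np.linalg.norm(v),np.degrees(np.arctan2(v[1],v[0])))
p('near',s(97,168),d(469,203));p('far',s(55,130),d(463,147));p('posttop',s(235,42),d(628,95))
print(onz(*s(235,42),.222),onz(*d(628,95),.222))
for k,cs in(('s',[s(103,412),s(285,370),s(378,452),s(182,500)]),('d',[d(522,352),d(714,340),d(742,455),d(538,466)])):
  P=[onz(*t,.012) for t in cs]; print(k,np.round(P,3).tolist(),np.mean(P,0),[round(np.degrees(np.arctan2(*(q-r)[1::-1])),1) for q,r in((P[1],P[0]),(P[2],P[3]))])
for n,q,r in(('stamp',(267,308),(267,296)),('bottle',(443,305),(410,334)),('shell',(357,300),(348,300)),('pillar',(419,275),(418,292)),('spool',(193,265),(233,238)),):
  print(n,onz(a,*q,.0),onz(b,*r,0))
E
```

```text
tabtop [ 0.4317 -0.1807  0.1488] [array([0.2, 0.2]), array([-0.1, -0.2])]
foottop [ 0.4298 -0.1861  0.0213] [array([0.9, 1.2]), array([-0.4, -1.1])]
[ 0.42849116 -0.18420768  0.152     ] [ 0.43127063 -0.18425154  0.152     ]
[ 0.42755478 -0.18669038  0.025     ] [ 0.42962107 -0.19175172  0.025     ]
front top edge [ 0.41552624 -0.18304198  0.152     ] [ 0.43514081 -0.19451678  0.152     ] 0.022724485342482524 -30.32823009817555
front top edge [ 0.42022611 -0.18577206  0.152     ] [ 0.44254333 -0.19163193  0.152     ] 0.023073721427691117 -14.712148273766555
near [0.4996 0.0624 0.1797] [array([0.1, 0.1]), array([-0.1, -0.1])]
far [0.5069 0.1106 0.1814] [array([0.3, 0.3]), array([-0.2, -0.3])]
posttop [0.5904 0.0822 0.2181] [array([0.1, 0.1]), array([-0.1, -0.1])]
[0.58339043 0.07308879 0.222     ] [0.58882944 0.07619475 0.222     ]
s [[0.541, 0.128, 0.012], [0.65, 0.112, 0.012], [0.635, 0.013, 0.012], [0.525, 0.03, 0.012]] [0.58765661 0.07077382 0.012     ] [np.float64(-7.9), np.float64(-9.0)]
d [[0.542, 0.131, 0.012], [0.655, 0.112, 0.012], [0.64, 0.012, 0.012], [0.527, 0.033, 0.012]] [0.59107097 0.07212828 0.012     ] [np.float64(-9.4), np.float64(-10.4)]
stamp [ 0.40738242 -0.00370607  0.        ] [ 0.39859812 -0.01513076  0.        ]
bottle [ 0.67622529 -0.17786762  0.        ] [ 0.65745458 -0.19125063  0.        ]
shell [ 5.56668561e-01 -7.49652164e-02  5.55111512e-17] [ 5.63574661e-01 -7.06198788e-02  1.11022302e-16]
pillar [ 7.17112427e-01 -7.73296748e-02  5.55111512e-17] [ 0.71619444 -0.08675228  0.        ]
spool [0.35630253 0.21580891 0.        ] [0.35181156 0.19602374 0.        ]
```

```bash
python3 -m handwheel '[0,0,-0.08,0,0,0, 0,0,-0.16,0,0,0, 0,0,-0.233,0,0,0, -0.046,-0.059,-0.233,0,0,0, -0.092,-0.118,-0.233,0,0,0, -0.138,-0.177,-0.233,0,0,0, -0.184,-0.236,-0.233,0,0,0, -0.23,-0.295,-0.233,0,0,0, -0.276,-0.354,-0.233,0,0,0, -0.322,-0.413,-0.233,0,0,0, -0.368,-0.472,-0.233,0,0,0, -0.414,-0.531,-0.233,0,0,0]' 1 30
```

```text
t: 1.35
ee_pos: [0.3074, 0.1421, 0.3585]
ee_rot: [[-0.952, 0.307, 0.001], [0.307, 0.952, 0.0], [-0.001, 0.0, -1.0]]
ft_force: [0.7, 0.1, -0.3]
finger_gap: 0.093
gripper_force: 0.0
```

```bash
python3 -m handwheel '[-0.045,-0.057,0,0,0,0, -0.09,-0.115,0,0,0,0, -0.135,-0.172,0,0,0,0, -0.18,-0.229,0,0,0,0, -0.225,-0.286,0,0,0,0, -0.27,-0.343,0.03,0,0,0, -0.315,-0.4,0.07,0,0,0, -0.35,-0.44,0.12,0,0,0, -0.363,-0.458,0.18,0,0,0, -0.363,-0.458,0.2,0,0,0, -0.363,-0.458,0.2,0,0,0, -0.363,-0.458,0.2,0,0,0]' 1 30; python3 - <<'E'
from h import *
c=snap('wrist','w1'); im=c['pixels'][:,:,::-1]
x,y=proj(c,[.43,-.185,.152]); print(x,y)
x=int(np.clip(x,110,530));y=int(np.clip(y,110,370));print(x,y)
cv2.imwrite('pics/w1c.png',cv2.resize(im[y-110:y+110,x-110:x+110],None,fx=2.7,fy=2.7,interpolation=cv2.INTER_CUBIC))
E
```

```text
t: 2.55
ee_pos: [0.4305, -0.1841, 0.2397]
ee_rot: [[-0.952, 0.307, 0.001], [0.307, 0.952, -0.0], [-0.001, -0.0, -1.0]]
ft_force: [0.1, -0.0, 0.4]
finger_gap: 0.0933
gripper_force: 0.0
319.55033555803874 244.89917049401927
319 244
```

View pics/w1c.png

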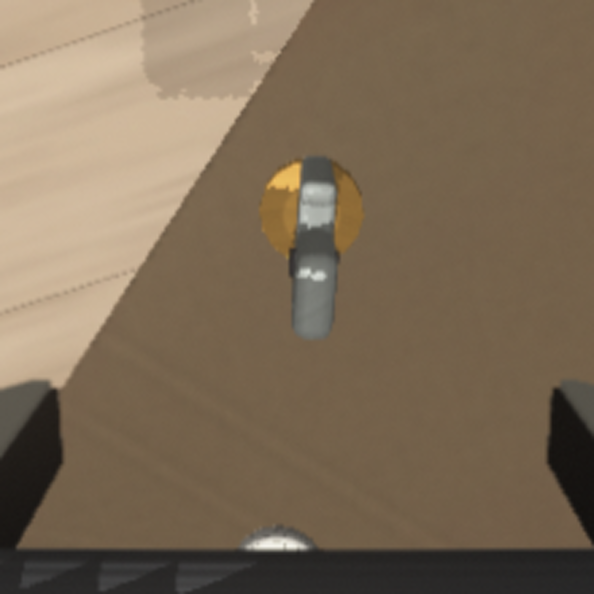

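The wrist crop shows the tab top at ≈(313,298), the foot centre at ≈(311,208), and the spine-side frame top at ≈(317,205). The hook is nearly aligned with the tool already.

```bash
python3 - <<'E'
from h import *
c=load('w1'); f=lambda x,y,z: onz(c,209+x/2.7,134+y/2.7,z)
for n,a in dict(tabc=(313,297,.152),foot=(311,208,.025),sp=(318,185,.112),tl=(292,275,.152),tr=(337,275,.152),bl=(292,325,.152),br=(333,325,.152),tend=(313,338,.152),nose=(0,0,1)).items(): print(n,np.round(f(*a),4))
t=f(313,325,.152)
for P in (f(318,190,.112),f(317,215,.112)):
  v=t-P; print(np.degrees(np.arctan2(v[1],v[0])))
E
```

```text
tabc [ 0.4306 -0.1809  0.152 ]
foot [ 0.4287 -0.1799  0.025 ]
sp [ 0.4071 -0.1714  0.112 ]
tl [ 0.4227 -0.1845  0.152 ]
tr [ 0.4266 -0.1726  0.152 ]
bl [ 0.4366 -0.1891  0.152 ]
br [ 0.4401 -0.178   0.152 ]
tend [ 0.4421 -0.1846  0.152 ]
nose [0.4377 0.0085 1.    ]
-21.17168467999528
-21.60374294492893
```

```bash
python3 -m handwheel '[0.002,0.005,0.07,0,0,0.02, 0.002,0.005,0.14,0,0,0.02, 0.002,0.005,0.19,0,0,0.02, 0.002,0.005,0.2045,0,0,0.02, 0.002,0.005,0.2045,0,0,0.02]' 1 30 && python3 -m handwheel '[0,0,0,0,0,0,0,0,0,0,0,0,0,0,0,0,0,0,0,0,0,0,0,0,0,0,0,0,0,0,0,0,0,0,0,0,0,0,0,0,0,0,0,0,0,0,0,0]' -1 30
```

```text
t: 3.1
ee_pos: [0.4303, -0.1811, 0.1164]
ee_rot: [[-0.938, 0.346, 0.0], [0.346, 0.938, -0.0], [-0.0, -0.0, -1.0]]
ft_force: [-0.0, -0.1, 0.5]
finger_gap: 0.093
gripper_force: 0.0
t: 3.9
ee_pos: [0.4299, -0.1815, 0.1157]
ee_rot: [[-0.938, 0.347, -0.0], [0.347, 0.938, 0.0], [0.0, 0.0, -1.0]]
ft_force: [-0.0, -0.5, 0.8]
finger_gap: 0.0337
gripper_force: 0.0
```

```bash
python3 -m handwheel '[0,0,0,0,0,0,0,0,0,0,0,0,0,0,0,0,0,0,0,0,0,0,0,0,0,0,0,0,0,0,0,0,0,0,0,0]' -1 30;  python3 -m handwheel '[0,0,-0.03,0,0,0,0,0,-0.08,0,0,0,0,0,-0.12,0,0,0,0,0,-0.12,0,0,0]' -1 30
```

```text
t: 4.5
ee_pos: [0.4299, -0.1815, 0.1157]
ee_rot: [[-0.938, 0.347, -0.0], [0.347, 0.938, 0.0], [0.0, 0.0, -1.0]]
ft_force: [0.5, 0.7, -0.5]
finger_gap: 0.0117
gripper_force: 30.0
t: 4.9
ee_pos: [0.4316, -0.1827, 0.1903]
ee_rot: [[-0.938, 0.347, 0.005], [0.347, 0.938, -0.003], [-0.006, -0.002, -1.0]]
ft_force: [1.1, -0.3, -3.7]
finger_gap: 0.0121
gripper_force: 30.0
```

```bash
python3 -m handwheel '[0,0,-0.06,0,0,0, 0,0.02,-0.12,0,0,-0.01, 0.004,0.06,-0.18,0,0,-0.03, 0.01,0.12,-0.22,0,0,-0.05, 0.018,0.18,-0.25,0,0,-0.07, 0.024,0.24,-0.258,0,0,-0.08, 0.03,0.3,-0.258,0,0,-0.094, 0.035,0.36,-0.258,0,0,-0.094, 0.039,0.41,-0.258,0,0,-0.094, 0.042,0.445,-0.258,0,0,-0.094, 0.0425,0.459,-0.258,0,0,-0.094, 0.0425,0.459,-0.258,0,0,-0.094]' -1 30
python3 - <<'E'
from h import *
a=snap('scene','s2');b=snap('side','d2')
def cr(c,x,y): return cv2.resize(c['pixels'][y:y+150,x:x+100,::-1],None,fx=4,fy=4,interpolation=cv2.INTER_CUBIC)
cv2.imwrite('pics/x2.png',np.hstack([cr(a,240,80),cr(b,265,85)]))
E
```

```text
t: 6.1
ee_pos: [0.5015, 0.0862, 0.3408]
ee_rot: [[-0.988, 0.155, -0.003], [0.155, 0.988, -0.0], [0.003, -0.0, -1.0]]
ft_force: [0.2, 0.1, -3.0]
finger_gap: 0.0117
gripper_force: 30.0
```

View pics/x2.png

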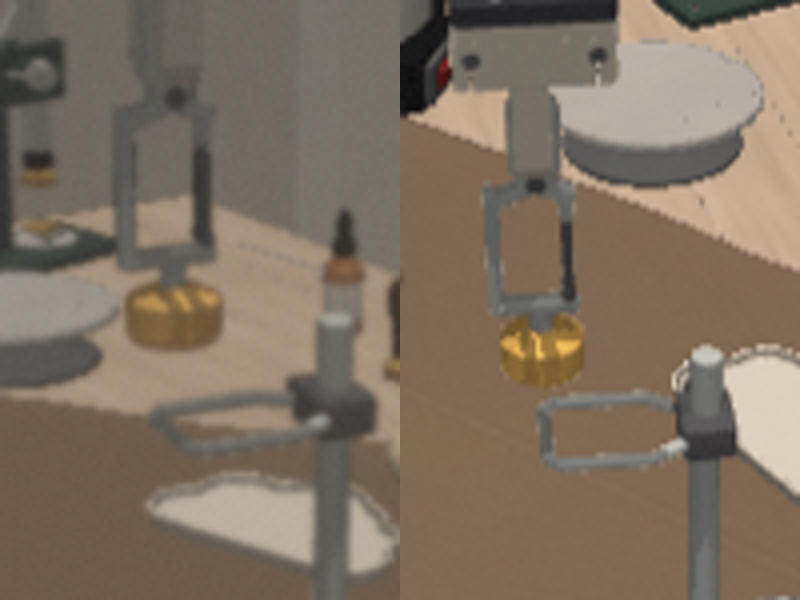

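The weight hangs upright just above the eye, with its foot top at scene-crop (174,293) and side-crop (541,330). The front bar's middle is at (172,429) and (544,434).

```bash
python3 - <<'E'
from h import *
a,b=load('s2'),load('d2')
S=lambda x,y:(a,240+x/4,80+y/4); D=lambda x,y:(b,265+(x-400)/4,85+y/4)
T={}
for n,p,q in(('foot',(174,293),(541,330)),('bar',(172,429),(544,434)),('near',(192,447),(545,464)),('far',(156,411),(545,403)),('tabbot',(176,97),(536,186)),('gate lo',(205,245),(570,300))):
  T[n],r=tri(S(*p),D(*q)); print(n,np.round(T[n],4),r)
v=T['far']-T['near'];print(np.degrees(np.arctan2(-v[0],v[1])))
E
```

```text
foot [0.5032 0.0859 0.2459] [array([0., 0.]), array([-0., -0.])]
bar [0.5025 0.0884 0.1799] [array([0.2, 0.2]), array([-0.2, -0.2])]
near [0.4971 0.0618 0.1805] [array([0.3, 0.3]), array([-0.2, -0.3])]
far [0.5095 0.1153 0.1796] [array([-0., -0.]), array([0., 0.])]
tabbot [0.5015 0.0776 0.3341] [array([0.3, 0.3]), array([-0.3, -0.3])]
gate lo [0.5166 0.0792 0.2667] [array([0.5, 0.4]), array([-0.4, -0.4])]
-13.073614212359557
```

```bash
python3 -m handwheel '[0,0,0.02,0,0,0,0,0,0.04,0,0,0,0,0,0.05,0,0,0,0,0,0.055,0,0,0,0,0,0.055,0,0,0]' -1 30; python3 -m handwheel '[0,0,0.001,0,0,0,0,0,0.0025,0,0,0,0,0,0.0025,0,0,0]' -1 30
```

```text
t: 6.7
ee_pos: [0.5014, 0.0854, 0.3089]
ee_rot: [[-0.988, 0.158, -0.001], [0.158, 0.988, 0.0], [0.001, -0.0, -1.0]]
ft_force: [0.5, -1.8, -4.0]
finger_gap: 0.0119
gripper_force: 30.0
t: 7.0
ee_pos: [0.5018, 0.0857, 0.3083]
ee_rot: [[-0.988, 0.157, 0.001], [0.157, 0.988, -0.0], [-0.001, 0.0, -1.0]]
ft_force: [-1.1, -0.5, -3.7]
finger_gap: 0.0118
gripper_force: 30.0
```

```bash
python3 -m handwheel '[0,0,0.001,0,0,0,0,0,0.0025,0,0,0,0,0,0.0025,0,0,0]' -1 30
```

```text
t: 7.3
ee_pos: [0.5017, 0.0856, 0.3064]
ee_rot: [[-0.988, 0.157, -0.0], [0.157, 0.988, -0.0], [0.0, -0.0, -1.0]]
ft_force: [-0.9, -1.0, -4.1]
finger_gap: 0.0118
gripper_force: 30.0
```

```bash
python3 -m handwheel '[0,0,0.0015,0,0,0,0,0,0.003,0,0,0,0,0,0.003,0,0,0]' -1 30
```

```text
t: 7.6
ee_pos: [0.5016, 0.0856, 0.3046]
ee_rot: [[-0.988, 0.157, -0.0], [0.157, 0.988, 0.0], [0.0, -0.0, -1.0]]
ft_force: [0.3, 0.2, -3.1]
finger_gap: 0.0119
gripper_force: 30.0
```

```bash
python3 -m handwheel '[0,0,0.0015,0,0,0,0,0,0.003,0,0,0,0,0,0.003,0,0,0]' -1 30
```

```text
t: 7.9
ee_pos: [0.5016, 0.0856, 0.3028]
ee_rot: [[-0.988, 0.157, -0.0], [0.157, 0.988, -0.0], [0.0, -0.0, -1.0]]
ft_force: [-0.3, -0.0, -3.6]
finger_gap: 0.0119
gripper_force: 30.0
```

```bash
python3 -m handwheel '[0,0,0.0015,0,0,0,0,0,0.003,0,0,0,0,0,0.003,0,0,0]' -1 30
```

```text
t: 8.2
ee_pos: [0.5016, 0.0856, 0.301]
ee_rot: [[-0.988, 0.157, -0.0], [0.157, 0.988, 0.0], [0.0, -0.0, -1.0]]
ft_force: [0.3, 0.2, -3.0]
finger_gap: 0.0119
gripper_force: 30.0
```

```bash
python3 -m handwheel '[0,0,0.0015,0,0,0,0,0,0.003,0,0,0,0,0,0.003,0,0,0]' -1 30
```

```text
t: 8.5
ee_pos: [0.5016, 0.0856, 0.2992]
ee_rot: [[-0.988, 0.157, -0.0], [0.157, 0.988, 0.0], [0.0, -0.0, -1.0]]
ft_force: [0.5, 0.5, -4.0]
finger_gap: 0.0117
gripper_force: 30.0
```

```bash
python3 -m handwheel '[0,0,0.0015,0,0,0,0,0,0.003,0,0,0,0,0,0.003,0,0,0]' -1 30
```

```text
t: 8.8
ee_pos: [0.5016, 0.0856, 0.2974]
ee_rot: [[-0.988, 0.157, -0.0], [0.157, 0.988, 0.0], [0.0, -0.0, -1.0]]
ft_force: [0.5, -0.5, -3.6]
finger_gap: 0.0119
gripper_force: 30.0
```

```bash
python3 -m handwheel '[0,0,0.0015,0,0,0,0,0,0.003,0,0,0,0,0,0.003,0,0,0]' -1 30
```

```text
t: 9.1
ee_pos: [0.5018, 0.0856, 0.296]
ee_rot: [[-0.988, 0.157, 0.0], [0.157, 0.988, -0.0], [-0.0, 0.0, -1.0]]
ft_force: [-1.6, -0.5, -1.6]
finger_gap: 0.0117
gripper_force: 30.0
```

```bash
python3 -m handwheel '[0,0,0.001,0,0,0,0,0,0.0017,0,0,0,0,0,0.0017,0,0,0]' -1 30
```

```text
t: 9.4
ee_pos: [0.5018, 0.0856, 0.2951]
ee_rot: [[-0.988, 0.157, 0.001], [0.157, 0.988, -0.0], [-0.001, 0.0, -1.0]]
ft_force: [-1.5, -0.4, 0.8]
finger_gap: 0.0114
gripper_force: 30.0
```

```bash
python3 -m handwheel '[0,0,-0.015,0,0,0, 0.02,0,-0.02,0,0,0, 0.06,0,-0.02,0,0,0, 0.09,0,-0.01,0,0,0, 0.1,0,0.02,0,0,0, 0.1,0,0.06,0,0,0, 0.1,0,0.1,0,0,0, 0.1,0,0.125,0,0,0, 0.1,0,0.131,0,0,0, 0.1,0,0.131,0,0,0, 0.1,0,0.131,0,0,0]' -1 30
python3 -m handwheel '[-0.015,0,0,0,0,0,-0.03,0,0,0,0,0,-0.04,0,0,0,0,0,-0.04,0,0,0,0,0,-0.04,0,0,0,0,0]' -1 30
python3 - <<'E'
from h import *
a=snap('scene','s3');b=snap('side','d3')
def cr(c,x,y): return cv2.resize(c['pixels'][y:y+150,x:x+100,::-1],None,fx=4,fy=4,interpolation=cv2.INTER_CUBIC)
cv2.imwrite('pics/x3.png',np.hstack([cr(a,240,110),cr(b,255,125)]))
E
```

```text
t: 10.5
ee_pos: [0.4429, 0.0951, 0.2171]
ee_rot: [[-0.988, 0.157, 0.002], [0.157, 0.988, -0.0], [-0.002, 0.0, -1.0]]
ft_force: [0.1, 0.4, -4.1]
finger_gap: 0.0116
gripper_force: 30.0
t: 11.0
ee_pos: [0.4662, 0.0912, 0.2159]
ee_rot: [[-0.988, 0.157, -0.001], [0.157, 0.988, 0.0], [0.001, -0.0, -1.0]]
ft_force: [-0.0, 0.2, -3.4]
finger_gap: 0.012
gripper_force: 30.0
```

View pics/x3.png

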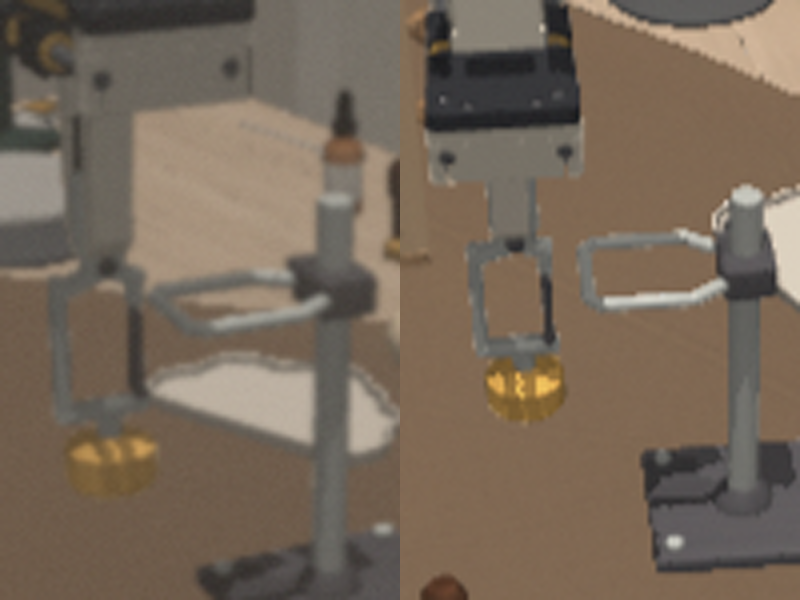

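The hook is upright with its gate facing the bar: gate edge at scene-crop x≈140 against bar ≈158, and the bar is level with the middle of the gate. I'll press in slowly.

```bash
python3 -m handwheel '[-0.008,0,0,0,0,0,-0.016,0,0,0,0,0,-0.02,0,0,0,0,0,-0.02,0,0,0,0,0]' -1 30;python3 -m handwheel '[-0.0017,0,0,0,0,0,-0.0034,0,0,0,0,0,-0.005,0,0,0,0,0,-0.005,0,0,0,0,0]' -1 30
```

```text
t: 11.5
ee_pos: [0.4785, 0.0892, 0.2161]
ee_rot: [[-0.988, 0.157, 0.0], [0.157, 0.988, -0.0], [-0.0, -0.0, -1.0]]
ft_force: [-0.1, -0.6, -3.8]
finger_gap: 0.0121
gripper_force: 30.0
t: 11.9
ee_pos: [0.4806, 0.0889, 0.216]
ee_rot: [[-0.988, 0.157, -0.001], [0.157, 0.988, 0.0], [0.001, -0.0, -1.0]]
ft_force: [-0.5, -0.3, -4.0]
finger_gap: 0.0116
gripper_force: 30.0
```

```bash
python3 -m handwheel '[-0.0017,0,0,0,0,0,-0.0034,0,0,0,0,0,-0.0034,0,0,0,0,0]' -1 30
```

```text
t: 12.2
ee_pos: [0.4829, 0.0886, 0.216]
ee_rot: [[-0.988, 0.157, -0.0], [0.157, 0.988, 0.0], [0.0, -0.0, -1.0]]
ft_force: [-1.7, 0.3, -4.4]
finger_gap: 0.0118
gripper_force: 30.0
```

```bash
python3 -m handwheel '[-0.0017,0,0,0,0,0,-0.0034,0,0,0,0,0,-0.0034,0,0,0,0,0]' -1 30
```

```text
t: 12.5
ee_pos: [0.4851, 0.0882, 0.2161]
ee_rot: [[-0.988, 0.157, -0.0], [0.157, 0.988, 0.0], [0.0, -0.0, -1.0]]
ft_force: [-1.3, 0.2, -5.5]
finger_gap: 0.0118
gripper_force: 30.0
```

```bash
python3 -m handwheel '[-0.0017,0,0,0,0,0,-0.0034,0,0,0,0,0,-0.005,0,0,0,0,0,-0.005,0,0,0,0,0]' -1 30
```

```text
t: 12.9
ee_pos: [0.4881, 0.0878, 0.2162]
ee_rot: [[-0.988, 0.157, -0.0], [0.157, 0.988, 0.0], [0.0, 0.0, -1.0]]
ft_force: [-3.5, 0.1, -2.8]
finger_gap: 0.012
gripper_force: 30.0
```

```bash
python3 -m handwheel '[-0.0017,0,0,0,0,0,-0.0034,0,0,0,0,0,-0.0051,0,0,0,0,0,-0.0068,0,0,0,0,0,-0.0068,0,0,0,0,0]' -1 30
```

```text
t: 13.4
ee_pos: [0.492, 0.0871, 0.216]
ee_rot: [[-0.988, 0.157, -0.0], [0.157, 0.988, 0.0], [0.0, 0.0, -1.0]]
ft_force: [-2.8, 0.3, -3.6]
finger_gap: 0.0116
gripper_force: 30.0
```

```bash
python3 -m handwheel '[-0.0034,0,0,0,0,0,-0.0068,0,0,0,0,0,-0.01,0,0,0,0,0,-0.01,0,0,0,0,0]' -1 30
```

```text
t: 13.8
ee_pos: [0.4981, 0.0862, 0.216]
ee_rot: [[-0.988, 0.157, -0.0], [0.157, 0.988, 0.0], [0.0, 0.0, -1.0]]
ft_force: [-2.1, -0.1, -4.3]
finger_gap: 0.0114
gripper_force: 30.0
```

```bash
python3 -m handwheel '[-0.0034,0,0,0,0,0,-0.0058,0,0,0,0,0,-0.0075,0,0,0,0,0,-0.0075,0,0,0,0,0]' -1 30
```

```text
t: 14.2
ee_pos: [0.5025, 0.0855, 0.216]
ee_rot: [[-0.988, 0.157, -0.0], [0.157, 0.988, 0.0], [0.0, -0.0, -1.0]]
ft_force: [-3.0, -0.0, -4.4]
finger_gap: 0.012
gripper_force: 30.0
```

```bash
python3 -m handwheel '[0,0,0.004,0,0,0,0,0,0.008,0,0,0,0,0,0.012,0,0,0,0,0,0.016,0,0,0,0,0,0.02,0,0,0,0,0,0.024,0,0,0,0,0,0.028,0,0,0,0,0,0.03,0,0,0,0,0,0.03,0,0,0]' -1 30
```

```text
t: 15.1
ee_pos: [0.5023, 0.0855, 0.198]
ee_rot: [[-0.988, 0.157, -0.0], [0.157, 0.988, 0.0], [0.0, -0.0, -1.0]]
ft_force: [-0.4, -0.1, -3.8]
finger_gap: 0.012
gripper_force: 30.0
```

```bash
python3 -m handwheel '[0,0,0.0015,0,0,0,0,0,0.003,0,0,0,0,0,0.003,0,0,0]' -1 30
```

```text
t: 15.4
ee_pos: [0.5023, 0.0855, 0.1963]
ee_rot: [[-0.988, 0.157, -0.0], [0.157, 0.988, -0.0], [0.0, -0.0, -1.0]]
ft_force: [-0.6, -0.1, -3.0]
finger_gap: 0.0121
gripper_force: 30.0
```

Side force gone, so the gate has passed. Lower on to seat.

```bash
python3 -m handwheel '[0,0,0.0015,0,0,0,0,0,0.003,0,0,0,0,0,0.003,0,0,0]' -1 30
```

```text
t: 15.7
ee_pos: [0.5025, 0.0855, 0.1946]
ee_rot: [[-0.988, 0.157, 0.0], [0.157, 0.988, -0.0], [-0.0, 0.0, -1.0]]
ft_force: [0.2, 0.2, -2.5]
finger_gap: 0.0123
gripper_force: 30.0
```

```bash
python3 -m handwheel '[0,0,0.0010,0,0,0,0,0,0.0015,0,0,0,0,0,0.0015,0,0,0]' -1 30
python3 - <<'E'
from h import *
a=snap('scene','s4');b=snap('side','d4')
def cr(c,x,y): return cv2.resize(c['pixels'][y:y+150,x:x+100,::-1],None,fx=4,fy=4,interpolation=cv2.INTER_CUBIC)
cv2.imwrite('pics/x4.png',np.hstack([cr(a,240,110),cr(b,265,125)]))
E
```

```text
t: 16.0
ee_pos: [0.5025, 0.0855, 0.1939]
ee_rot: [[-0.988, 0.157, 0.001], [0.157, 0.988, -0.0], [-0.001, 0.0, -1.0]]
ft_force: [-0.6, -0.4, -0.5]
finger_gap: 0.012
gripper_force: 30.0
```

View pics/x4.png

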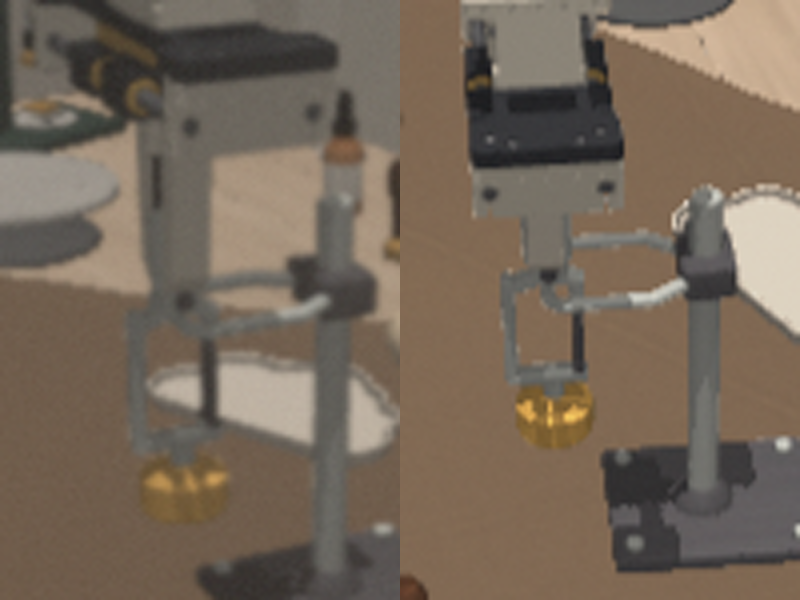

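The bar is under the roof and the dark gate is vertical, shut behind it. Release and withdraw upwards.

```bash
python3 -m handwheel '[0,0,0,0,0,0,0,0,0,0,0,0,0,0,0,0,0,0,0,0,0,0,0,0,0,0,0,0,0,0,0,0,0,0,0,0]' -0.2 30; python3 -m handwheel '[0,0,-0.02,0,0,0,0,0,-0.05,0,0,0,0,0,-0.09,0,0,0,0,0,-0.14,0,0,0,0,0,-0.19,0,0,0,0,0,-0.19,0,0,0,0,0,-0.19,0,0,0,0,0,-0.19,0,0,0,0,0,-0.19,0,0,0,0,0,-0.19,0,0,0,0,0,-0.19,0,0,0,0,0,-0.19,0,0,0]' -0.2 30
python3 - <<'E'
from h import *
a=snap('scene','s5');b=snap('side','d5')
import time
c=snap('side','d6'); print(np.abs(c['pixels'].astype(int)-b['pixels']).max(2)[230:245,285:325].max())
def cr(c,x,y): return cv2.resize(c['pixels'][y:y+150,x:x+100,::-1],None,fx=4,fy=4,interpolation=cv2.INTER_CUBIC)
cv2.imwrite('pics/x5.png',np.hstack([cr(a,240,110),cr(b,265,125)]))
E
```

```text
t: 16.7
ee_pos: [0.5024, 0.0855, 0.1936]
ee_rot: [[-0.988, 0.157, 0.0], [0.157, 0.988, 0.0], [-0.0, 0.0, -1.0]]
ft_force: [0.7, 0.9, -0.7]
finger_gap: 0.0373
gripper_force: 0.0
t: 17.9
ee_pos: [0.5023, 0.0855, 0.3073]
ee_rot: [[-0.988, 0.157, -0.001], [0.157, 0.988, 0.0], [0.001, -0.0, -1.0]]
ft_force: [0.1, 0.5, -1.3]
finger_gap: 0.0373
gripper_force: 0.0
4
```

View pics/x5.png

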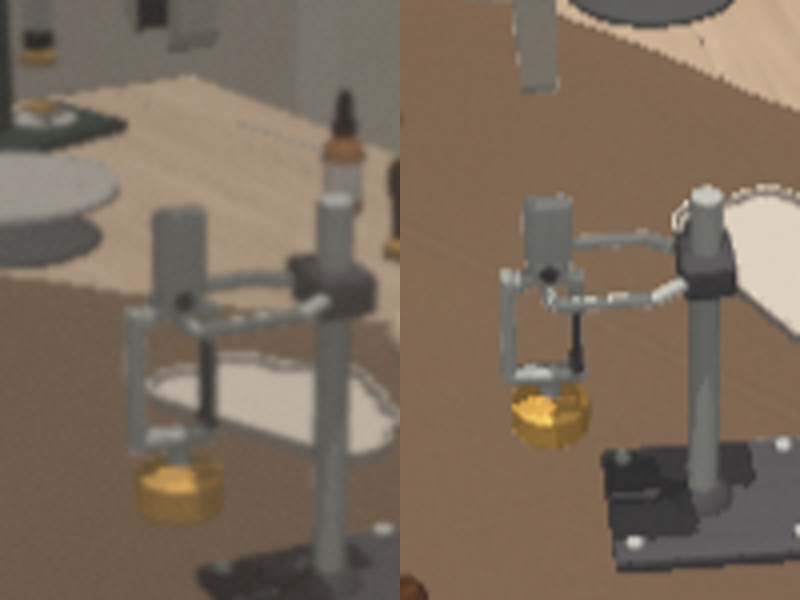

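It hangs upright with the gate shut and the gripper clear. I'll let any sway die out, then hand in.

```bash
Z='x'; for i in 1 2 3 4; do python3 -m handwheel '[0,0,0,0,0,0,0,0,0,0,0,0,0,0,0,0,0,0,0,0,0,0,0,0,0,0,0,0,0,0,0,0,0,0,0,0,0,0,0,0,0,0,0,0,0,0,0,0,0,0,0,0,0,0,0,0,0,0,0,0,0,0,0,0,0,0,0,0,0,0,0,0]' | head -1; done
python3 - <<'E'
from h import *
f=[viewer.camera('side')['pixels'].astype(int) for _ in range(6)]
print([np.abs(x-f[0])[170:245,285:325].mean().round(2) for x in f],[np.abs(x-f[0])[300:400].mean().round(2) for x in f])
print(close_job())
E
```

```text
t: 19.25
t: 20.45
t: 21.65
t: 22.85
[np.float64(0.0), np.float64(0.75), np.float64(0.76), np.float64(0.74), np.float64(0.76), np.float64(0.75)] [np.float64(0.0), np.float64(0.72), np.float64(0.72), np.float64(0.72), np.float64(0.72), np.float64(0.72)]
the job is handed in; nothing more can be done
None
```

The weight hangs upright and still on the stand's front bar with its gate shut and the gripper clear; I handed the job in at about 23 s, no verdict was shown, and I kept clear of the bystanders but did not re-measure them.

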